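Stop the shaker-incubator and hold its lid open

TASK

The run in the small white shaker-incubator is over: turn its speed dial back to the standby mark (the long tick that ends in a dot), then tug the lid by its bar handle to find out whether the catch still holds it. Only after that tug, if the lid is caught, push the release slide over to the right to free it; then lift the lid by its handle to at least 50 degrees open and finish while still holding it up there by the handle. Leave the beaker, tape roll and bottle beside the incubator where they stand.

Things in the scene. Friction and masses are not known exactly. Their poses are not given: they have to be found in the camera images.
- incubator: White box fixed to the worktop, 190 (x) x 280 (y) x 85 mm high. Origin: centre of underside; x from front to back, y to its left seen from the front. Left: chamber under a 12 mm lid (y -20 to 140, x -96 to 90, top at 98 mm). Right (y -140 to -20): flat console, top at 85 mm, dial at the back, release slide in front. The catch is hidden in the front wall: whether it holds is only felt by tugging.
- lid_angle (a joint): Lid angle in rad: 0 shut, grows as its front edge rises, stop at 1.3 (75 degrees). It swings freely and falls shut by its own weight from any angle; about 0.22 to 0.35 kg, 1 to 2 N to lift at the handle. If caught it rises only about 0.03 rad (7 mm at the handle) and stops hard; if free it just goes on rising.
- lid: The hinged lid with its handle: 186 x 160 x 12 mm, grey frame round a clear window. Origin on the hinge axis, in the middle of the lid's width, at (+92, +60, +89) mm in the incubator's frame; with the lid shut its axes are the incubator's; raising it turns it about its own y.
- lid_handle (a point): Lid's handle: round steel bar, 10 mm thick, 96 mm long along the incubator's y, on a 10 mm arm at each end, 36 mm clear in front of the lid edge, nothing near below it. Origin: middle of the bar, with the lid shut at (-137, +60, +92) mm in the incubator's frame; turns with the lid. Pinch from above, a finger before and a finger behind the bar; it rolls between them as the lid rises.
- dial (a joint): Speed dial angle in rad, grows clockwise seen from above, 0 to 4.712 (270 degrees, ten ticks 30 degrees apart). The standby mark, third tick from the anticlockwise end, the only long one, with a dot at its outer end, is at 1.047. The dial stays where it is put (friction about 0.06 N m).
- dial_grip (a point): On the dial's axis, at (+35, -82, +113) mm in the incubator's frame, 28 mm above the console. Black disc 56 mm across, 8 mm high, with a straight grip bar 50 x 14 mm on it, top 38 mm above the console. The point's x axis lies along the bar towards its pointing end (white line). At dial = 0 it points 135 degrees anticlockwise of the incubator's x.
- dial_mark (a point): Dot of the standby mark on the console, 45.5 mm from the dial's axis, at 75 degrees anticlockwise (from above) of the incubator's x axis.
- release (a joint): Travel of the release slide in m: 0 at the left-hand end (start), 0.025 at the right-hand end (towards the incubator's -y). No spring: it stays where it is put (friction about 1.5 N, up to 3 N when it pushes the catch). At its right-hand end the catch is surely free, and it stays free.
- release_tab (a point): Point inside the slide's black tab, 16 mm above the console, at (-62, -70, +101) mm in the incubator's frame at the start. The tab is 12 mm along the slot (y), 24 mm across (x); its top is 27 mm above the console.
- beaker: Bystander: small clear beaker, 46 mm across, 58 mm high; origin at the centre of its underside.
- tape_roll: Bystander: roll of label tape lying flat, 70 mm across, 19 mm high; origin at the centre of its underside.
- bottle: Bystander: reagent bottle with a screw cap, 52 mm across, 104 mm high; origin at the centre of its underside.

How it is judged:
By the outcome, as a careful person would: the job done as asked, in the order asked, and still so for the second after the job is handed in, while the arm keeps its last pose, push and grip.
It also fails if it takes over 67 s, if anything falls off the work surface, if the arm or the gripper's body presses on something with over 40 N, if the wrist force passes 120 N, or if a joint passes its speed limit or range.

ROBOT

A 7-joint arm with a two-finger parallel gripper is mounted at the origin on a cart in front of the work surface, level with it; the furniture and walls round the work are solid. World frame = base frame: x ahead of the robot, y to its left, z up, the work surface at z = 0. Lengths are in m, angles in rad, forces in N, time in s.
With the tool pointing down it reaches from about 0.425 to 0.925 m from the base axis. Payload 6.8 kg.
Tool frame: the origin (TCP) lies at the very end of the fingers, on their centre line; the grasp point (between the pads) lies bot.tcp_to_grasp behind it (bot.tcp_to_grasp is the distance from the TCP to the grasp point, in m); z points along the fingers, y is the line along which they close (so a half turn about z gives the same grasp; the last joint's range is limited). The gripper opens to 85 mm and grips with 20 to 120 N. Pads are 22 mm wide; open, the fingers measure 114 mm over their backs; the gripper's body (76 mm by 85 mm) begins 54 mm behind the grasp point. The pads swing forward as they close: fully open they stand 13 mm farther back than shut.
Start: joints at [-1.217, 0.477, 0.022, 1.555, -0.011, 1.109, -0.083], TCP at [0.301, 0.604, 0.2] pointing down, gripper open.
Joint ranges: [-2.96, 2.96], [-0.34, 2.1], [-1.41, 1.46], [0.24, 2.44], [-1.37, 4.51], [0.17, 1.92], [-2.96, 2.96]. Speed limits (rad/s): [2.39, 2.39, 3.14, 3.14, 3.14, 3.14, 3.14].

INTERFACE

Orientations are given as a unit quaternion [w, x, y, z].
In Python, from station import bot gives the robot as it stands.
- The arm moves only by the tool servo_tool, never from a script. Its argument "motion" is a list that holds one entry, the list of rows, each a list of 7 numbers: the shift along the tool's x, y, z in m, then the turn, a rotation vector about the tool's x, y, z in units of 5 degrees (1.0 is 5 degrees), then the opening, from 0 (shut) to 1 (fully open). A call has 1 to 20 rows; each row is the pose to reach, as a shift and turn from the pose commanded when the call began, along the tool's axes at that moment; what a row does not reach only later rows make up. A row lasts 1/12 s, in which the tool goes at most 41.7 mm and 7.16 degrees, less where a joint would pass 70% of its speed; a pose out of reach is approached as far as the arm can. A call with a gripper value outside its range is refused whole. The fingers move at their own pace and stop on an object; "grip_force" is the grip in N (left out, the last holds). Time passes only in rows, so rows that repeat a pose let the fingers close. It gives the time, the measured TCP pose, the force, the opening and the grip force at its end, in the units of the state.
- bot.get_obs(): the state, without advancing time (a new reading comes with each control period).
- bot.read_camera(name): name is "scene" or "top" or "wrist"; returns a dict with "img" (400x640x3 uint8, red, green, blue), "K" (3x3 intrinsics, pixels), "k1" (the pictures are not rectified: a ray, as slopes to the right and down, at radius r is drawn at 1 + k1 r^2 times it, then the intrinsics apply), "pose" (4x4, takes a point from camera to world coordinates). Camera axes: x right, y down, z forward; pixel columns grow to the right and rows downward; lengths in m; the calibration is good to about 2 mm. A picture is of the moment at which its call begins. There is no depth.
- bot.hand_in(): hands the job in; it is judged then, once.
The state is a dict: "t": time; "q": joint angles; "joint_vel": joint speeds; "joint_torque": joint torques, N m; "eef_pos": TCP position; "tool_rot": TCP orientation; "contact_force": force on the tool from outside, world axes, zero at the start; "torque": the same for the moment, N m; "gripper_width": opening from 0.0 (shut) to 1.0 (fully open); "grasp_force": force on a finger pad.
Only numpy, scipy, OpenCV 4.12 (cv2) and the standard library are available. Lean on these libraries where they do the work, as an engineer would, in place of code of your own. Each camera call takes 0.05 s, during which the arm holds its last target. There are 200 camera calls.

## Working session

There is one attempt and no reset: what is moved stays moved. The work goes in short steps, Python scripts to look and compute and a tool call to move; the robot and the scene stay as the last step left them, time stands still between calls to the robot, and variables do not carry over. Pictures are saved under pics/ and viewed, at most 10 in all, crops included, and the job is handed in when it is done.

Besides the shell and the picture viewer there is one more tool, called after ">>>" as name([rows], argument=value, ...), one row to a line, values as JSON. servo_tool: Moves the arm, as the interface text tells. Its arguments: {"type":"object","properties":{"motion":{"type":"array"},"grip_force":{"type":"number"}},"required":["motion"]}

```bash
ls; mkdir -p pics; python3 - <<'E'
from station import bot
import cv2,numpy as np
print(bot.tcp_to_grasp)
o=bot.get_obs();print({k:np.round(v,3) for k,v in o.items()})
for n in ("scene","top"):
    c=bot.read_camera(n);cv2.imwrite(f"pics/{n}0.png",c["img"][:,:,::-1]);print(n,c["K"].tolist(),c["k1"],np.round(c["pose"],4).tolist())
E
```

```text
pics
0.0187
{'t': np.float64(0.0), 'q': array([-1.217,  0.478,  0.022,  1.556, -0.012,  1.109, -0.083]), 'joint_vel': array([ 0.   ,  0.001,  0.   ,  0.002,  0.   , -0.   , -0.002]), 'joint_torque': array([-1.0000e-03, -5.9645e+01,  1.6080e+00, -2.8120e+01,  1.3000e-02,
        9.0000e-03, -0.0000e+00]), 'eef_pos': array([0.3  , 0.604, 0.199]), 'tool_rot': array([-0.   ,  0.229,  0.973, -0.001]), 'contact_force': array([0.766, 0.037, 0.135]), 'torque': array([-0.031, -0.044,  0.027]), 'grasp_force': np.float64(0.0), 'gripper_width': np.float64(1.001)}
scene [[386.54781382705266, 0.0, 318.9223561911051], [0.0, 386.54781382705266, 203.11210722447058], [0.0, 0.0, 1.0]] -0.04913992262817117 [[0.7169, -0.3911, 0.5771, 0.1248], [-0.6971, -0.3878, 0.6031, -0.2884], [-0.0121, -0.8346, -0.5507, 0.5517], [0.0, 0.0, 0.0, 1.0]]
top [[500.26681548337405, 0.0, 319.20545902700087], [0.0, 500.26681548337405, 197.6620990233145], [0.0, 0.0, 1.0]] -0.05594406685302629 [[0.0205, -0.994, 0.1073, 0.5067], [-0.9998, -0.0206, 0.0004, 0.2034], [0.0018, -0.1073, -0.9942, 1.1876], [0.0, 0.0, 0.0, 1.0]]
```

View pics/scene0.png

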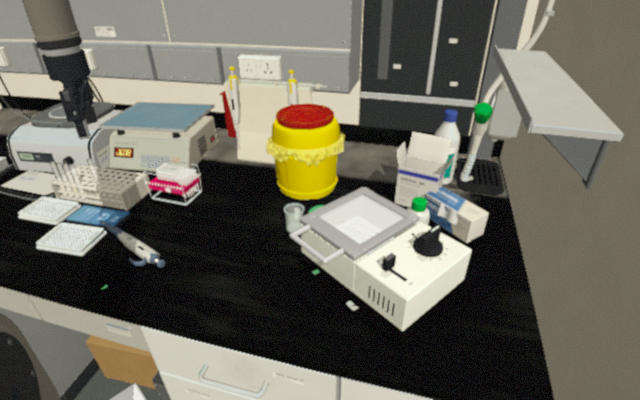

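View pics/top0.png

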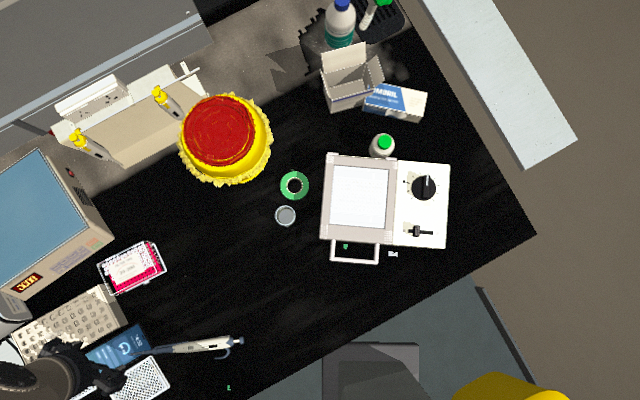

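The scene view shows the incubator at (300-470, 190-325), its lid handle at (315,247), dial (430,240) and slide (390,262). In the top view it spans (322-450, 155-262), with the dial at (424,187), slide tab at (416,231), bottle cap at (384,143), tape (295,185) and beaker (285,216). Next I crop closer.

```bash
python3 - <<'E'
import cv2
t=cv2.imread("pics/top0.png")[130:280,310:470]; cv2.imwrite("pics/topc.png",cv2.resize(t,None,fx=4,fy=4,interpolation=cv2.INTER_CUBIC))
t=cv2.imread("pics/scene0.png")[180:330,285:485]; cv2.imwrite("pics/scenec.png",cv2.resize(t,None,fx=4,fy=4,interpolation=cv2.INTER_CUBIC))
E
```

```text
(no output)
```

View pics/topc.png

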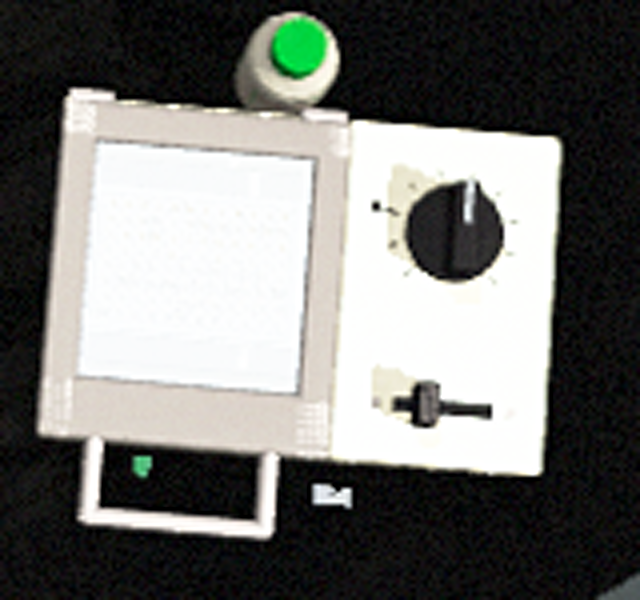

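View pics/scenec.png

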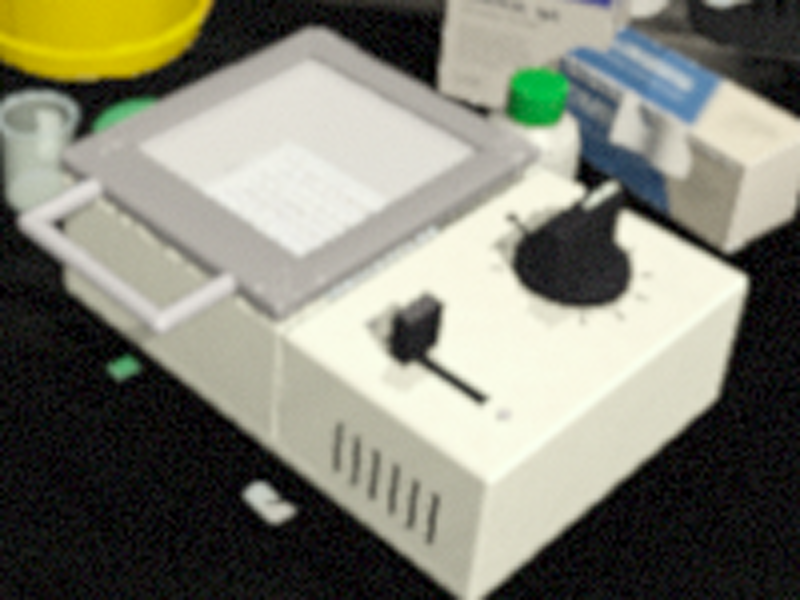

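```bash
cat > h.py <<'E'
import numpy as np, cv2
from station import bot
from scipy.spatial.transform import Rotation as R
def ray(c,uv):
    d=cv2.undistortPoints(np.array([[uv]],float),c["K"],np.array([c["k1"],0,0,0,0.]))[0,0]
    P=np.array(c["pose"]); return P[:3,3],P[:3,:3]@np.r_[d,1]
def onz(c,uv,z):
    o,d=ray(c,uv); return o+d*(z-o[2])/d[2]
def proj(c,p):
    P=np.linalg.inv(np.array(c["pose"]))
    return cv2.projectPoints(np.array([p],float),P[:3,:3],P[:3,3],c["K"],np.array([c["k1"],0,0,0,0.]))[0][0,0]
def tri(c1,u1,c2,u2):
    o1,d1=ray(c1,u1);o2,d2=ray(c2,u2)
    s=np.linalg.lstsq(np.c_[d1,-d2],o2-o1,rcond=None)[0]
    a,b=o1+d1*s[0],o2+d2*s[1]; return (a+b)/2,np.linalg.norm(a-b)
def fit2(m,w):  # planar rigid fit: yaw, t
    m=np.array(m);w=np.array(w);a=m-m.mean(0);b=w-w.mean(0)
    y=np.arctan2((a[:,0]*b[:,1]-a[:,1]*b[:,0]).sum(),(a*b).sum())
    M=np.array([[np.cos(y),-np.sin(y)],[np.sin(y),np.cos(y)]]);t=w.mean(0)-M@m.mean(0)
    return y,t,w-(m@M.T+t)
def rows(pos,Rw):  # shift & turn from the present pose
    o=bot.get_obs();w,x,y,z=o["tool_rot"];T=R.from_quat([x,y,z,w])
    return np.round(T.inv().apply(pos-o["eef_pos"]),4),np.round(np.degrees((T.inv()*Rw).as_rotvec())/5,2)
E
python3 - <<'E'
from h import *
ct=bot.read_camera("top");cs=bot.read_camera("scene")
T=lambda u,v:((u+.5)/4-.5+310,(v+.5)/4-.5+130)
S=lambda u,v:((u+.5)/4-.5+285,(v+.5)/4-.5+180)
dm=np.array([35+45.5*np.cos(np.radians(75)),-82+45.5*np.sin(np.radians(75))])
L=[("t",T(541,474),-95,-140,85),("t",T(561,138),95,-140,85),("t",T(376,206),*dm,85),("t",T(90,517),-137,55-12+12,92)][:3]
L+=[("t",T(40,436),-96,140,98),("t",T(330,460),-96,-20,98),("t",T(90,519),-137,103,92),("t",T(266,531),-137,17,92)]
Ls=[("s",S(490,482),-95,-140,85),("s",S(748,285),95,-140,85),("s",S(512,218),*dm,85),("s",S(283,312),-96,-20,98),("s",S(63,157),-96,140,98),("s",S(468,600),-95,-140,0)]
for l in (L,Ls,L+Ls):
    w=[onz(ct if a=="t" else cs,uv,z/1000)[:2] for a,uv,x,y,z in l]
    y,t,r=fit2([[x/1000,y/1000] for a,uv,x,y,z in l],w);print(np.degrees(y),t,np.round(r*1000,1).tolist())
a=onz(ct,T(472,181),.123);b=onz(ct,T(469,222),.123);print("dial line",a,b,np.degrees(np.arctan2(*(a-b)[1::-1])))
M=np.array([[np.cos(y),-np.sin(y)],[np.sin(y),np.cos(y)]])
for n,p in dict(dial=(.035,-.082),tab=(-.062,-.070),handle=(-.137,.060),dot=dm/1000).items():print(n,M@p+t)
print("tab top by ray",onz(ct,T(427,403),.112))
print("shelf",tri(ct,(522,169),cs,(530,134)),tri(ct,(577,138),cs,(620,134)))
print("bottle cap",onz(ct,T(300,46),.104), "pos t",bot.get_obs()["t"])
E
```

```text
-3.354287885838459 [0.62185063 0.0573697 ] [[0.8, 1.6], [-1.1, 0.3], [0.3, -0.2], [0.6, -1.6], [0.1, 0.3], [-0.6, 4.8], [-0.2, -5.2]]
-3.6778350079343007 [0.62169787 0.05435895] [[-0.4, 1.7], [-6.6, -1.0], [0.2, 0.7], [-0.4, -2.1], [-0.9, -6.5], [8.2, 7.2]]
-3.548093237761878 [0.6217377  0.05591549] [[1.4, 2.7], [-0.5, 2.0], [0.6, 1.4], [0.2, -0.5], [0.3, 1.5], [-0.9, 5.8], [-0.2, -4.3], [-0.8, 0.4], [-7.0, -2.7], [0.0, -1.0], [-0.4, -3.4], [-0.6, -7.9], [7.9, 5.9]]
dial line [ 0.67588942 -0.02903654  0.123     ] [ 0.65353819 -0.0273308   0.123     ] -4.3640886143429345
dial [ 0.65159593 -0.02809335]
tab [ 0.5555245  -0.01011338]
handle [0.48871348 0.12427891]
dot [0.66606951 0.01504324]
tab top by ray [ 0.55628234 -0.00677486  0.112     ]
shelf (array([ 0.65416129, -0.14364632,  0.346619  ]), np.float64(0.00029667579519766226)) (array([ 0.70789177, -0.23554803,  0.35939004]), np.float64(0.0018946928701605145))
bottle cap [0.75228342 0.06190541 0.104     ] pos t 0.2
```

```bash
cat >> h.py <<'E'
def down(yaw_y): # tool down, its y axis at this world heading (deg)
    return R.from_euler("z",yaw_y+90,degrees=True)*R.from_euler("x",180,degrees=True)
YAW=-3.4; T0=np.array([.6219,.0572])
def inc(x,y,z): # incubator frame (mm) to world
    return np.r_[R.from_euler("z",YAW,degrees=True).apply([x/1e3,y/1e3,0])[:2]+T0,z/1e3]
E
python3 - <<'E'
from h import *
print(rows(inc(35,-82,230),down(-95)), down(-95).apply([0,1,0]),inc(35,-82,230))
E
```

```text
(array([-0.5956, -0.4081, -0.0297]), array([-0.000e+00,  2.000e-02,  3.171e+01])) [-8.71557427e-02 -9.96194698e-01  1.22464680e-16] [ 0.65197527 -0.02673139  0.23      ]
```

>>> servo_tool([
  [[0,0,-0.04,0,0,0,1],[0,0,-0.08,0,0,0,1],[-0.06,-0.04,-0.08,0,0,1.4,1],[-0.09,-0.062,-0.08,0,0,2.8,1],[-0.12,-0.082,-0.08,0,0,4.2,1],[-0.15,-0.103,-0.08,0,0,5.6,0.8],[-0.18,-0.123,-0.08,0,0,7,0.6],[-0.21,-0.144,-0.08,0,0,8.4,0.5],[-0.24,-0.164,-0.08,0,0,9.8,0.5],[-0.27,-0.185,-0.08,0,0,11.2,0.5],[-0.3,-0.206,-0.08,0,0,12.6,0.5],[-0.33,-0.226,-0.08,0,0,14,0.5],[-0.36,-0.247,-0.08,0,0,15.4,0.5],[-0.39,-0.267,-0.08,0,0,16.8,0.5],[-0.42,-0.288,-0.08,0,0,18.2,0.5],[-0.45,-0.308,-0.08,0,0,19.6,0.5],[-0.48,-0.329,-0.08,0,0,21,0.5],[-0.51,-0.35,-0.08,0,0,22.4,0.5],[-0.54,-0.37,-0.08,0,0,23.8,0.5],[-0.57,-0.39,-0.08,0,0,25.2,0.5]],
])

```text
t: 1.87
eef_pos: [0.6377, -0.0003, 0.2804]
tool_rot: [-0.0, 0.972, 0.235, 0.0]
contact_force: [0.4, 0.8, -0.3]
gripper_width: 0.5
grasp_force: 0.0
```

```bash
python3 - <<'E'
from h import *
o=bot.get_obs();print(o["t"],o["q"].round(2),o["eef_pos"])
print(rows(inc(35,-82,230),down(-95)))
E
```

```text
1.8667 [-0.58  0.41  0.67  1.59 -0.26  1.24 -0.96] [ 6.37744955e-01 -3.26511641e-04  2.80430628e-01]
(array([0.0006, 0.03  , 0.0504]), array([-0.  , -0.  ,  6.44]))
```

>>> servo_tool([
  [[0,0.015,0.02,0,0,1.4,0.5],[0,0.03,0.04,0,0,2.8,0.5],[0,0.03,0.05,0,0,4.2,0.5],[0,0.03,0.05,0,0,5.6,0.5],[0,0.03,0.05,0,0,6.4,0.5],[0,0.03,0.05,0,0,6.4,0.5],[0,0.03,0.05,0,0,6.4,0.5]],
])

```text
t: 2.45
eef_pos: [0.6511, -0.0252, 0.2301]
tool_rot: [0.0, 0.999, -0.038, -0.0]
contact_force: [1.2, 0.7, 0.5]
gripper_width: 0.491
grasp_force: 0.0
```

```bash
python3 - <<'E'
from h import *
o=bot.get_obs();print(o["q"].round(2),o["eef_pos"])
c=bot.read_camera("wrist");cv2.imwrite("pics/w1.png",c["img"][:,:,::-1])
print(proj(c,inc(35,-82,123)),proj(c,inc(35,-82,85)),c["pose"].round(3))
E
```

```text
[-0.59  0.51  0.78  1.62 -0.38  1.17 -1.37] [ 0.6510684  -0.02521168  0.23014604]
[326.58314018 192.10873699] [326.30982521 182.97666168] [[-0.075 -0.957 -0.281  0.722]
 [-0.997  0.072  0.021 -0.03 ]
 [-0.     0.282 -0.959  0.404]
 [ 0.     0.     0.     1.   ]]
```

View pics/w1.png

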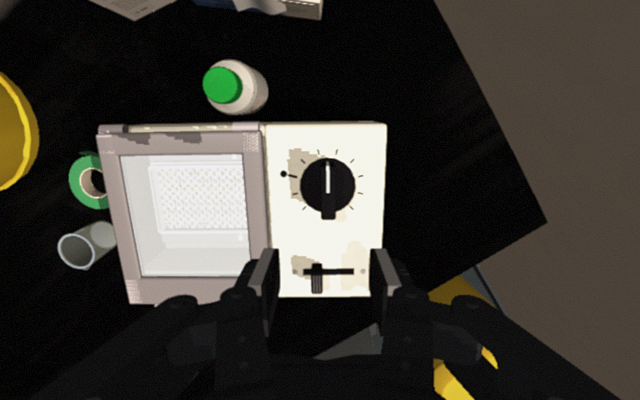

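The wrist view shows the dial disc at (327,186), its white line pointing up at (328,165-192), the standby dot at (284,174) and the tab at (317,278). I refine from these.

```bash
python3 - <<'E'
from h import *
c=bot.read_camera("wrist");g=cv2.cvtColor(c["img"],cv2.COLOR_RGB2GRAY)
# white line inside disc
m=np.zeros_like(g);m[155:200,318:338]=1
ys,xs=np.nonzero((g>120)&(m>0)&(np.hypot(*np.mgrid[:400,:640]-np.array([186,327])[:,None,None])<25));print(xs.min(),xs.max(),ys.min(),ys.max())
P=np.array([onz(c,(x,y),.123)[:2] for x,y in zip(xs,ys)])
d=P-P.mean(0);v=np.linalg.svd(d)[2][0];v*=np.sign(v[0]);print("line dir",np.degrees(np.arctan2(v[1],v[0])),"centroid",P.mean(0))
# console corners, dot, tab
L=[((265,296),-95,-20,85),((385,296),-95,-140,85),((386,122),95,-140,85),((284,174),46.8,-38,85)]
y,t,r=fit2([[a/1e3,b/1e3] for _,a,b,_ in L],[onz(c,u,z/1e3)[:2] for u,a,b,z in L]);print(np.degrees(y),t,(r*1e3).round(1).tolist())
# disc centre
lab=((g<70).astype(np.uint8)*255)[140:235,290:370];n,l,s,ce=cv2.connectedComponentsWithStats(lab);i=1+s[1:,4].argmax();print(s[i],onz(c,(290+s[i][0]+s[i][2]/2-.5,186),.093),inc(35,-82,93))
print("tab top front edge mid",onz(c,(317,266),.112),inc(-62,-70,101))
print("line rel dial axis",np.degrees(np.arctan2(P.mean(0)[1]-inc(35,-82,0)[1],P.mean(0)[0]-inc(35,-82,0)[0])))
E
```

```text
326 329 165 192
line dir -3.940493064903631 centroid [ 0.66418133 -0.02840829]
-3.958792022739635 [0.62205537 0.05724617] [[1.6, 7.9], [-0.2, -7.4], [0.4, 0.7], [-1.7, -1.2]]
[  10   18   55   61 2260] [ 0.65070909 -0.02722366  0.093     ] [ 0.65197527 -0.02673139  0.093     ]
tab top front edge mid [ 0.57422782 -0.01152625  0.112     ] [ 0.55585768 -0.00899979  0.101     ]
line rel dial axis -7.822476702271132
```

>>> servo_tool([
  [[0.0005,0.002,0.03,0,0,0,0.5],[0.0005,0.002,0.06,0,0,0,0.5],[0.0005,0.002,0.085,0,0,0,0.5],[0.0005,0.002,0.105,0,0,0,0.5],[0.0005,0.002,0.12,0,0,0,0.5],[0.0005,0.002,0.132,0,0,0,0.5],[0.0005,0.002,0.132,0,0,0,0.5],[0.0005,0.002,0.132,0,0,0,0.5]],
], grip_force=30)

```text
t: 3.22
eef_pos: [0.6515, -0.0275, 0.0985]
tool_rot: [-0.0, 0.999, -0.039, -0.0]
contact_force: [0.4, 0.1, -0.5]
gripper_width: 0.501
grasp_force: 0.0
```

>>> servo_tool([
  [[0,0,0,0,0,0,0.3],[0,0,0,0,0,0,0.1],[0,0,0,0,0,0,0],[0,0,0,0,0,0,0],[0,0,0,0,0,0,0],[0,0,0,0,0,0,0]],
], grip_force=30)

```text
t: 3.72
eef_pos: [0.6516, -0.0274, 0.0987]
tool_rot: [-0.0, 0.999, -0.039, 0.0]
contact_force: [-0.6, -0.0, -0.4]
gripper_width: 0.003
grasp_force: 0.0
```

```bash
sed -i 's/YAW=-3.4/YAW=-3.6/' h.py; python3 - <<'E'
from h import *
o=bot.get_obs();print(o["q"].round(2),o["torque"].round(2),rows(np.array([.6515,-.0268,.098]),down(71.4-90)))
E
```

```text
[-0.53  0.64  0.69  1.74 -0.49  0.94 -1.29] [ 0.05  0.04 -0.02] (array([-0.0002, -0.0006,  0.0007]), array([  0.  ,  -0.  , -15.17]))
```

```bash
python3 - <<'E'
from h import *
a=bot.read_camera("scene")["img"][150:300,320:520];b=bot.read_camera("wrist")["img"]
a=cv2.resize(a,None,fx=2.6,fy=2.6);b=cv2.resize(b[150:400,160:480],(499,390))
im=np.vstack([a,])[:,:,::-1]
out=np.zeros((390,1019,3),np.uint8);out[:,:520]=im;out[:,520:]=b[:,:,::-1]
cv2.imwrite("pics/c1.png",cv2.resize(out,(800,306)))
E
```

```text
(no output)
```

View pics/c1.png

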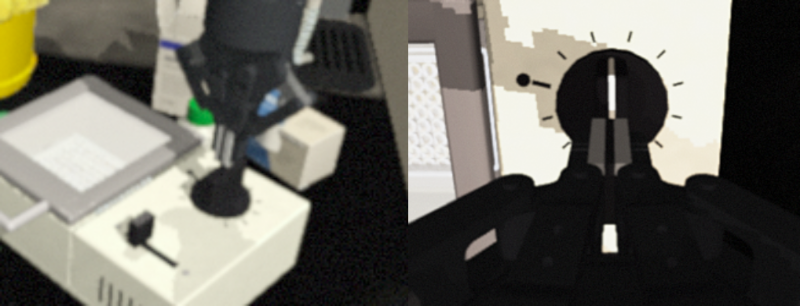

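The scene crop (left) shows the fingers shut near the dial at about (230,160). The wrist crop (right) shows the bar line at (612,75-118), with the finger pads just below it at (590-630,118-165). The gripper reads fully shut, so I need a closer look.

```bash
python3 - <<'E'
from h import *
c=bot.read_camera("wrist");s=bot.read_camera("scene")
a=cv2.resize(c["img"][175:315,250:390],(580,580),interpolation=cv2.INTER_CUBIC)
b=cv2.resize(s["img"][190:260,395:460],(210,226),interpolation=cv2.INTER_CUBIC)
out=np.zeros((580,800,3),np.uint8);out[:,:580]=a;out[:226,585:795]=b
out=np.clip(out.astype(float)*2.0,0,255).astype(np.uint8)
cv2.imwrite("pics/c2.png",out[:,:,::-1])
o=bot.get_obs();p=o["eef_pos"]
print("tcp px",proj(c,p),"grasp",proj(c,p+[0,0,.0187]),"bar tip/ctr/back", [proj(c,inc(35+d,-82,123)).round(0) for d in (25,0,-25)],o["t"],o["gripper_width"],o["grasp_force"])
print("scene tcp",proj(s,p),"bar",[proj(s,inc(35+d,-82,123)).round(0) for d in (25,0,-25)])
E
```

```text
tcp px [325.54693958 238.71226123] grasp [325.68231612 252.27804676] bar tip/ctr/back [array([324., 210.]), array([324., 257.]), array([325., 300.])] 3.9167 0.0002614033884763442 0.0
scene tcp [427.79324215 241.63585142] bar [array([438., 225.]), array([430., 231.]), array([421., 237.])]
```

View pics/c2.png

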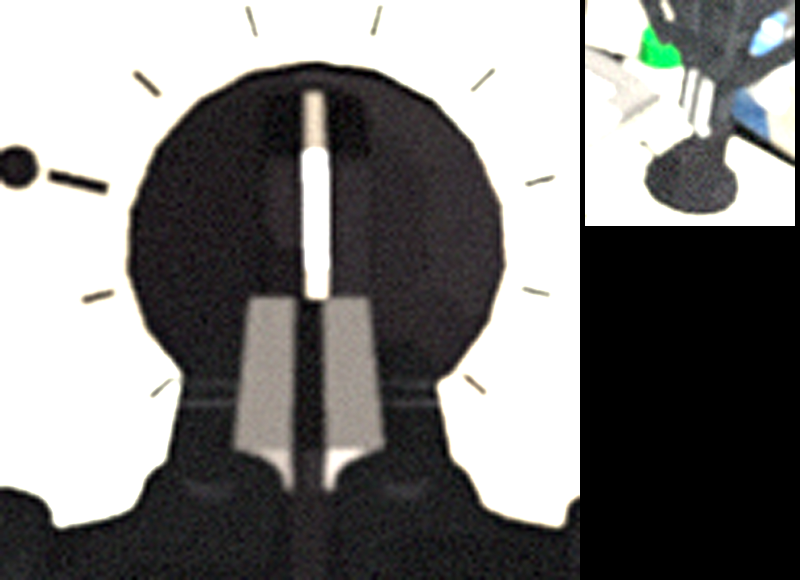

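The closer crop shows the grey pads at (248-370, 297-450) nearly touching, and they hide the rear half of the bar. That means they sit above the bar top rather than around it. I'll measure where the finger ends really are.

```bash
python3 - <<'E'
from h import *
c=bot.read_camera("wrist");s=bot.read_camera("scene")
f=lambda u,v:(250+(u+.5)/4.143-.5,175+(v+.5)/4.143-.5)
print(c["K"][0][0],c["k1"],c["pose"][:3,3],bot.get_obs()["eef_pos"])
print(tri(c,f(311,297),s,(430.6,231)))
x,y,z=bot.get_obs()["eef_pos"]
for h in (.099,.11,.12,.13,.14): print(h,proj(c,[x+.011,y,h]).round(1),proj(c,[x-.011,y,h]).round(1),"scene",proj(s,[x,y,h]).round(1),proj(s,[x-.011,y-.003,h]).round(1))
E
```

```text
323.38834786254864 -0.04754739038766065 [ 0.72242301 -0.0322312   0.2723755 ] [ 0.65146385 -0.02745634  0.09836803]
(array([ 0.65613572, -0.02706696,  0.12021322]), np.float64(0.0005571159297171371))
0.099 [324.  221.1] [326.9 256.5] scene [427.8 241.4] [425.9 244.8]
0.11 [324.  227.9] [327.1 265.1] scene [428.7 236.7] [426.8 240.1]
0.12 [324.  234.8] [327.2 273.8] scene [429.5 232.4] [427.6 235.8]
0.13 [324.  242.5] [327.4 283.5] scene [430.3 228. ] [428.4 231.3]
0.14 [324.  251.3] [327.6 294.5] scene [431.1 223.5] [429.2 226.8]
```

The finger ends are really at z ≈ 0.125-0.135, about 30 mm above the reported TCP, so they closed over the bar. I'll reopen and go down in small steps, watching the force.

>>> servo_tool([
  [[0,0,0,0,0,0,0.5],[0,0,0,0,0,0,0.5],[0,0,0,0,0,0,0.5],[0,0,0,0,0,0,0.5],[0,0,0.004,0,0,0,0.5],[0,0,0.008,0,0,0,0.5],[0,0,0.012,0,0,0,0.5],[0,0,0.012,0,0,0,0.5]],
])

```text
t: 4.68
eef_pos: [0.6507, -0.0273, 0.0852]
tool_rot: [0.0, 0.999, -0.039, -0.001]
contact_force: [-0.7, 0.2, 0.7]
gripper_width: 0.503
grasp_force: 0.0
```

```bash
python3 - <<'E'
from h import *
o=bot.get_obs();print(o["eef_pos"],o["contact_force"].round(1),o["gripper_width"])
a=bot.read_camera("wrist");s=bot.read_camera("scene")
A=cv2.resize(a["img"][170:340,220:430],(630,510),interpolation=cv2.INTER_CUBIC)
B=cv2.resize(s["img"][190:260,395:455],(165,192))
out=np.zeros((510,800,3),np.uint8);out[:,:630]=A;out[:192,633:798]=B
cv2.imwrite("pics/c3.png",np.clip(out.astype(float)*2,0,255).astype(np.uint8)[:,:,::-1])
E
```

```text
[ 0.65070246 -0.02729734  0.08515945] [-0.7  0.2  0.7] 0.5028172456166226
```

View pics/c3.png

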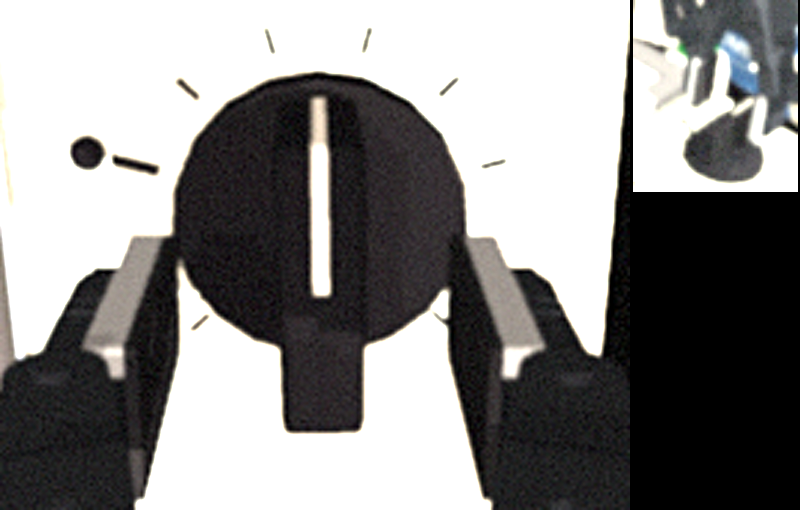

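Here the half-open pads straddle the bar with their ends at (178,238) and (450,238) in the crop, and there is no contact. The 42 mm gap puts those ends at z ≈ 0.121, which confirms the reported TCP is about 30 mm too low. I'll allow for that and go down 17 mm more.

>>> servo_tool([
  [[0.0005,0,0.005,0,0,0,0.5],[0.001,0,0.01,0,0,0,0.5],[0.001,0,0.014,0,0,0,0.5],[0.001,0,0.017,0,0,0,0.5],[0.001,0,0.017,0,0,0,0.5]],
])

```text
t: 5.2
eef_pos: [0.6518, -0.0274, 0.0684]
tool_rot: [0.0, 0.999, -0.039, -0.001]
contact_force: [-0.0, 0.4, 0.2]
gripper_width: 0.498
grasp_force: 0.0
```

>>> servo_tool([
  [[0,0,0,0,0,0,0.3],[0,0,0,0,0,0,0.15],[0,0,0,0,0,0,0],[0,0,0,0,0,0,0],[0,0,0,0,0,0,0],[0,0,0,0,0,0,0]],
], grip_force=30)

```text
t: 5.7
eef_pos: [0.6526, -0.0285, 0.0698]
tool_rot: [0.0, 0.999, -0.039, 0.0]
contact_force: [-1.1, -3.8, 2.6]
gripper_width: 0.154
grasp_force: 32.2
```

>>> servo_tool([
  [[0,0,-0.001,0,0,-0.6,0],[0,0,-0.001,0,0,-1.5,0],[0,0,-0.001,0,0,-2.4,0],[0,0,-0.001,0,0,-3.3,0],[0,0,-0.001,0,0,-4.2,0],[0,0,-0.001,0,0,-5.1,0],[0,0,-0.001,0,0,-6,0],[0,0,-0.001,0,0,-6.9,0],[0,0,-0.001,0,0,-7.8,0],[0,0,-0.001,0,0,-8.7,0],[0,0,-0.001,0,0,-9.6,0],[0,0,-0.001,0,0,-10.5,0],[0,0,-0.001,0,0,-11.4,0],[0,0,-0.001,0,0,-12.3,0],[0,0,-0.001,0,0,-13.2,0],[0,0,-0.001,0,0,-14.1,0],[0,0,-0.001,0,0,-14.8,0],[0,0,-0.001,0,0,-15.2,0],[0,0,-0.001,0,0,-15.2,0],[0,0,-0.001,0,0,-15.2,0]],
])

```text
t: 7.37
eef_pos: [0.6513, -0.0269, 0.0698]
tool_rot: [-0.001, 0.812, 0.584, -0.001]
contact_force: [-3.1, 0.1, -2.2]
gripper_width: 0.155
grasp_force: 31.7
```

```bash
python3 - <<'E'
from h import *
o=bot.get_obs();print(o["q"].round(2),o["torque"].round(2),rows(o["eef_pos"],down(71.4-90)))
E
```

```text
[-0.28  0.6   0.32  1.73 -0.24  0.85 -0.18] [0.03 0.68 0.09] (array([0., 0., 0.]), array([-0.03, -0.  ,  0.02]))
```

>>> servo_tool([
  [[0,0,0,0,0,0,0.4],[0,0,0,0,0,0,0.5],[0,0,0,0,0,0,0.5],[0,0,0,0,0,0,0.5],[0,0,-0.03,0,0,0,0.5],[0,0,-0.07,0,0,0,0.5],[0,0,-0.11,0,0,0,0.5],[0,0,-0.15,0,0,0,0.5],[0,0,-0.15,0,0,0,0.5]],
])

```text
t: 8.12
eef_pos: [0.6576, -0.0282, 0.2299]
tool_rot: [0.004, 0.812, 0.584, 0.006]
contact_force: [1.6, -1.0, 1.1]
gripper_width: 0.496
grasp_force: 0.0
```

```bash
cat > dial.py <<'E'
from h import *
for n in ("wrist","top"):
    c=bot.read_camera(n);g=cv2.cvtColor(c["img"],cv2.COLOR_RGB2GRAY)
    ax=inc(35,-82,123);V,U=np.mgrid[:400,:640]
    u0=proj(c,ax).astype(int);r=45 if n=="wrist" else 16
    Q=[]
    for v in range(u0[1]-r,u0[1]+r):
        for u in range(u0[0]-r,u0[0]+r):
            if 0<=v<400 and g[v,u]>110:
                p=onz(c,(u,v),.123)[:2]
                if np.hypot(*(p-ax[:2]))<.024:Q.append(p)
    Q=np.array(Q);d=Q-Q.mean(0);w=np.linalg.svd(d)[2][0];m=Q.mean(0)-ax[:2];w*=np.sign(w@m)
    a=np.degrees(np.arctan2(w[1],w[0]));print(n,len(Q),"line heading",a,"from axis",np.degrees(np.arctan2(m[1],m[0])),m,"extent",np.ptp(d@w),"dial deg",135-(a-YAW))
E
python3 dial.py; python3 - <<'E'
from h import *
# dot heading seen by wrist
c=bot.read_camera("wrist");g=cv2.cvtColor(c["img"],cv2.COLOR_RGB2GRAY);cv2.imwrite("pics/w2.png",c["img"][:,:,::-1])
p=proj(c,inc(46.8,-38,85));print("dot pred",p)
u,v=p.astype(int);w=(g[v-9:v+10,u-9:u+10]<90);ys,xs=np.nonzero(w)
if len(xs):
    q=onz(c,(u-9+xs.mean(),v-9+ys.mean()),.085);print("dot",q,inc(46.8,-38,85),len(xs))
E
```

```text
wrist 315 line heading -43.102571332487464 from axis -98.28915497117 [-0.00106269 -0.00729416] extent 0.04454983241339436 dial deg 174.50257133248746
top 48 line heading -65.64169263009286 from axis -2.0173504858553555 [ 0.0114637 -0.0004038] extent 0.04165247097469548 dial deg 197.04169263009285
dot pred [321.61570842 140.43490789]
dot [0.66478052 0.01488474 0.085     ] [0.66622161 0.01633639 0.085     ] 39
```

```bash
python3 - <<'E'
from h import *
g=cv2.cvtColor(cv2.imread("pics/w2.png"),cv2.COLOR_BGR2GRAY);c=bot.read_camera("wrist")
u0=proj(c,inc(35,-82,123));print(u0,proj(c,inc(35,-82,93)))
n,l,s,ce=cv2.connectedComponentsWithStats((g>105).astype(np.uint8))
for i in range(1,n):
    if np.hypot(*(ce[i]-u0))<40 and 15<s[i,4]<400:
        ys,xs=np.nonzero(l==i);P=np.array([onz(c,(x,y),.123)[:2] for x,y in zip(xs,ys)]);d=P-P.mean(0);w=np.linalg.svd(d)[2][0]
        print(s[i],ce[i],np.degrees(np.arctan2(w[1],w[0])),np.ptp(d@w),P.mean(0)-inc(35,-82,0)[:2])
cv2.imwrite("pics/w2c.png",cv2.resize(cv2.imread("pics/w2.png")[100:300,220:430],None,fx=2.5,fy=2.5))
E
```

```text
[323.42142952 197.13079839] [323.48180909 189.14377103]
[319 166   4  32 116] [320.47413793 182.46551724] -108.3242084298082 0.027109631536210835 [0.00170617 0.01308433]
```

```bash
python3 - <<'E'
from h import *
print(inc(-137,60,92),bot.get_obs()["eef_pos"],rows(np.r_[inc(-137,60,0)[:2],.15],down(YAW)))
E
```

```text
[0.48893777 0.1256839  0.092     ] [ 0.65181537 -0.02723234  0.21940395] (array([ 0.0935, -0.2028,  0.0697]), array([-0.02,  0.  , -2.97]))
```

>>> servo_tool([
  [[0.012,-0.028,0,0,0,-0.6,0.4],[0.028,-0.06,0,0,0,-1.2,0.4],[0.044,-0.095,0,0,0,-1.8,0.4],[0.06,-0.13,0.01,0,0,-2.4,0.4],[0.075,-0.163,0.03,0,0,-3,0.4],[0.09,-0.195,0.05,0,0,-3,0.4],[0.0935,-0.203,0.065,0,0,-3,0.4],[0.0935,-0.203,0.07,0,0,-3,0.4],[0.0935,-0.203,0.07,0,0,-3,0.4],[0.0935,-0.203,0.07,0,0,-3,0.4]],
])

```text
t: 9.15
eef_pos: [0.4904, 0.1243, 0.1502]
tool_rot: [0.0, 0.729, 0.685, -0.0]
contact_force: [-0.3, -0.1, 0.5]
gripper_width: 0.397
grasp_force: 0.0
```

```bash
python3 - <<'E'
from h import *
c=bot.read_camera("wrist");cv2.imwrite("pics/w3.png",c["img"][:,:,::-1]);s=bot.read_camera("scene")
p=bot.get_obs()["eef_pos"];print(p,rows(np.r_[inc(-137,60,0)[:2],.045],down(YAW)))
print("bar ends",[proj(c,inc(-137,60+d,92)).round(0) for d in (-43,0,43)],"lid edge",[proj(c,inc(-96,60+d,98)).round(0) for d in (-43,0,43)],c["pose"].round(3)[:3,3],"tip true",proj(c,p+[0,0,.035]))
A=cv2.resize(c["img"],(560,350));B=cv2.resize(s["img"][170:300,260:400],(238,221))
out=np.zeros((350,800,3),np.uint8);out[:,:560]=A;out[:221,562:]=B
cv2.imwrite("pics/c4.png",np.clip(out*1.4,0,255).astype(np.uint8)[:,:,::-1])
E
```

```text
[0.49117459 0.12428437 0.15102483] (array([ 0.0013, -0.0025,  0.106 ]), array([ 0.02,  0.  , -0.  ]))
bar ends [array([323., 261.]), array([323., 209.]), array([323., 151.])] lid edge [array([376., 265.]), array([378., 211.]), array([381., 153.])] [0.495 0.196 0.324] tip true [326.33334128 269.56166903]
```

View pics/c4.png

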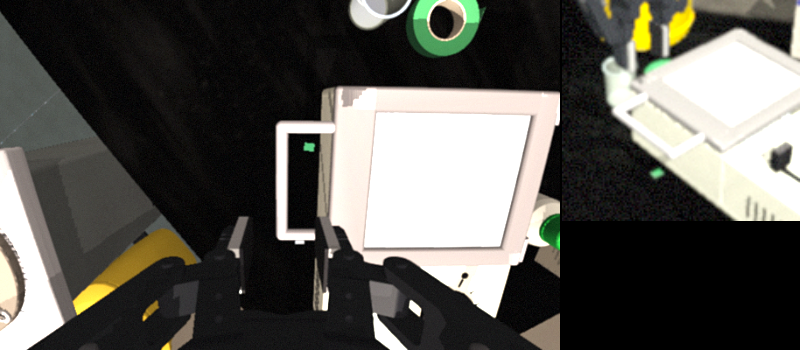

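The wrist view shows the handle bar at x≈282 of the 560-wide crop, midway between the open fingers at 247 and 318, as predicted. I'll go down and pinch.

>>> servo_tool([
  [[0.001,-0.002,0.03,0,0,0,0.33],[0.001,-0.002,0.055,0,0,0,0.33],[0.001,-0.002,0.075,0,0,0,0.33],[0.001,-0.002,0.09,0,0,0,0.33],[0.001,-0.002,0.1,0,0,0,0.33],[0.001,-0.002,0.106,0,0,0,0.33],[0.001,-0.002,0.106,0,0,0,0.33],[0.001,-0.002,0.106,0,0,0,0.33]],
])

```text
t: 9.92
eef_pos: [0.4884, 0.1264, 0.0449]
tool_rot: [0.0, 0.728, 0.685, 0.0]
contact_force: [0.4, -0.2, 1.0]
gripper_width: 0.33
grasp_force: 0.0
```

>>> servo_tool([
  [[0,0,0,0,0,0,0.2],[0,0,0,0,0,0,0.1],[0,0,0,0,0,0,0],[0,0,0,0,0,0,0],[0,0,0,0,0,0,0],[0,0,0,0,0,0,0]],
], grip_force=50)

```text
t: 10.42
eef_pos: [0.4889, 0.1268, 0.0453]
tool_rot: [0.001, 0.728, 0.685, 0.001]
contact_force: [2.5, -1.8, 6.1]
gripper_width: 0.093
grasp_force: 49.2
```

The bar is gripped. Now I tug gently.

>>> servo_tool([
  [[0,0,-0.002,0,0,0,0],[0,0,-0.004,0,0,0,0],[0,0,-0.006,0,0,0,0],[0,0,-0.008,0,0,0,0],[0,0,-0.009,0,0,0,0],[0,0,-0.01,0,0,0,0],[0,0,-0.01,0,0,0,0],[0,0,-0.01,0,0,0,0]],
])

```text
t: 11.08
eef_pos: [0.4892, 0.1268, 0.0548]
tool_rot: [0.001, 0.728, 0.685, 0.001]
contact_force: [6.4, 0.2, -1.4]
gripper_width: 0.093
grasp_force: 48.7
```

>>> servo_tool([
  [[0,0,-0.002,0,0,0,0],[0,0,-0.004,0,0,0,0],[0,0,-0.005,0,0,0,0],[0,0,-0.006,0,0,0,0],[0,0,-0.006,0,0,0,0]],
])

```text
t: 11.5
eef_pos: [0.4896, 0.1267, 0.061]
tool_rot: [0.001, 0.728, 0.685, 0.002]
contact_force: [7.4, -0.5, -2.5]
gripper_width: 0.093
grasp_force: 48.7
```

>>> servo_tool([
  [[0,0,-0.004,0,0,0,0],[0,0.001,-0.009,0,0,0,0],[0,0.002,-0.015,0,0,0,0],[0,0.003,-0.021,0,0,0,0],[0,0.004,-0.027,0,0,0,0],[0,0.005,-0.032,0,0,0,0],[0,0.0065,-0.038,0,0,0,0],[0,0.008,-0.044,0,0,0,0],[0,0.008,-0.044,0,0,0,0]],
])

```text
t: 12.25
eef_pos: [0.498, 0.1262, 0.1056]
tool_rot: [0.001, 0.728, 0.685, 0.002]
contact_force: [9.3, -1.1, -3.5]
gripper_width: 0.091
grasp_force: 49.9
```

```bash
python3 - <<'E'
from h import *
o=bot.get_obs();s=bot.read_camera("scene");c=bot.read_camera("wrist");print(o["eef_pos"],o["contact_force"].round(1),o["q"].round(2))
A=cv2.resize(c["img"],(480,300));B=cv2.resize(s["img"][150:330,270:480],(600,514))[:,:]
out=np.zeros((514,800,3),np.uint8);out[:,:600]=B;out[:125,600:]=cv2.resize(c["img"],(200,125))
cv2.imwrite("pics/c5.png",out[:,:,::-1])
E
```

```text
[0.49797975 0.1261732  0.10563077] [ 9.3 -1.1 -3.5] [-0.57  0.33  0.24  2.04 -0.11  0.77 -0.32]
```

View pics/c5.png

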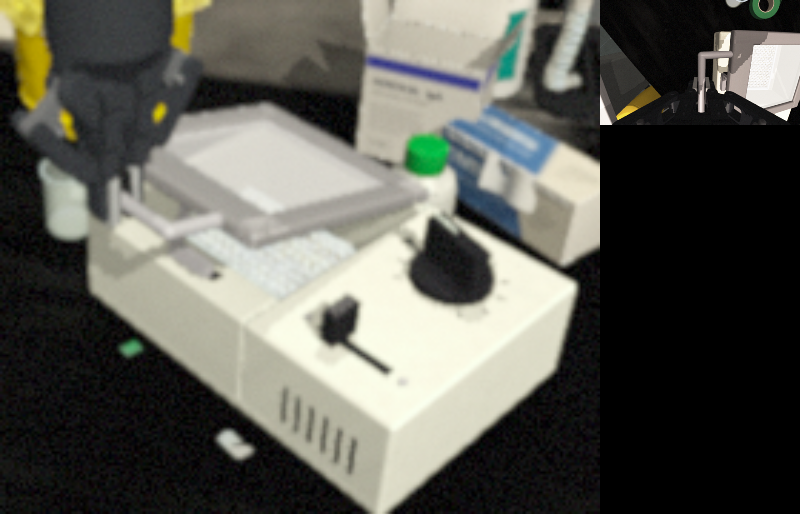

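The picture shows the lid raised and free, with its front edge up at (170-260, 215-235) and the bar held at (115,195). The dial's bar points at the dot, and the slide is untouched at its left end. The lid is not caught, so the slide stays where it is and I go on lifting.

>>> servo_tool([
  [[0,0.005,-0.0115,0,0,0,0],[0,0.0095,-0.023,0,0,0,0],[0,0.0145,-0.034,0,0,0,0],[0,0.02,-0.0445,0,0,0,0],[0,0.026,-0.055,0,0,0,0],[0,0.0325,-0.065,0,0,0,0],[0,0.0395,-0.075,0,0,0,0],[0,0.047,-0.084,0,0,0,0],[0,0.055,-0.093,0,0,0,0],[0,0.059,-0.0975,0,0,0,0]],
])

```text
t: 13.18
eef_pos: [0.5517, 0.1225, 0.2018]
tool_rot: [-0.002, 0.728, 0.686, -0.003]
contact_force: [-5.3, -0.2, 1.4]
gripper_width: 0.094
grasp_force: 48.7
```

>>> servo_tool([
  [[0,0.0035,-0.004,0,0,0,0],[0,0.0075,-0.0085,0,0,0,0],[0,0.012,-0.0125,0,0,0,0],[0,0.0165,-0.0165,0,0,0,0],[0,0.021,-0.02,0,0,0,0],[0,0.026,-0.024,0,0,0,0],[0,0.0305,-0.0275,0,0,0,0],[0,0.0355,-0.031,0,0,0,0],[0,0.0405,-0.0345,0,0,0,0],[0,0.045,-0.037,0,0,0,0],[0,0.049,-0.0395,0,0,0,0],[0,0.049,-0.0395,0,0,0,0],[0,0.049,-0.0395,0,0,0,0],[0,0.049,-0.0395,0,0,0,0]],
])

```text
t: 14.35
eef_pos: [0.6023, 0.1192, 0.2421]
tool_rot: [-0.001, 0.728, 0.685, -0.001]
contact_force: [-5.9, -1.5, 9.7]
gripper_width: 0.097
grasp_force: 50.2
```

```bash
python3 - <<'E'
from h import *
o=bot.get_obs();p=o["eef_pos"]-np.r_[inc(92,60,0)[:2],0]
q=R.from_euler("z",-YAW,degrees=True).apply(p);h=q[2]+.047-.089
print(p,q,"lid angle est",np.degrees(np.arctan2(h,-q[0]))-.75,"radius",np.hypot(h,q[0]),o["gripper_width"],o["grasp_force"],o["contact_force"])
for n in ("top","wrist"):cv2.imwrite(f"pics/end_{n}.png",bot.read_camera(n)["img"][:,:,::-1])
c=bot.read_camera("top");g=cv2.imread("pics/end_top.png");h0=cv2.imread("pics/top0.png")
# bystanders: green cap / tape pixels before & after
f=lambda i:cv2.inRange(cv2.cvtColor(i,cv2.COLOR_BGR2HSV),(50,120,60),(80,255,255))
for i in (h0,g):
    n,l,s,ce=cv2.connectedComponentsWithStats(f(i));print([(s[k][4],ce[k].round(1).tolist()) for k in range(1,n) if s[k][4]>60])
E
```

```text
[-0.1151895   0.00793109  0.24214649] [-0.1154602   0.00068263  0.24214649] lid angle est 59.27027811696682 radius 0.23106205576781735 0.09678687554080125 50.207072496414185 [-5.86078383 -1.46211072  9.6541687 ]
[(np.int32(81), [383.3, 2.0]), (np.int32(159), [384.2, 141.6]), (np.int32(420), [294.0, 185.3])]
[(np.int32(83), [383.0, 2.0]), (np.int32(416), [294.0, 185.3])]
```

>>> servo_tool([
  [[0,-0.0005,-0.001,0,0,0,0],[0,-0.001,-0.0015,0,0,0,0],[0,-0.001,-0.0015,0,0,0,0],[0,-0.001,-0.0015,0,0,0,0],[0,-0.001,-0.0015,0,0,0,0],[0,-0.001,-0.0015,0,0,0,0]],
])

```text
t: 15.0
eef_pos: [0.6022, 0.1192, 0.2423]
tool_rot: [0.0, 0.728, 0.685, -0.001]
contact_force: [1.8, -1.7, -5.4]
gripper_width: 0.097
grasp_force: 48.8
```

```bash
python3 - <<'E'
from h import *
h0=cv2.imread("pics/scene0.png");g=bot.read_camera("scene")["img"][:,:,::-1]
f=lambda i:cv2.inRange(cv2.cvtColor(np.ascontiguousarray(i),cv2.COLOR_BGR2HSV),(50,120,60),(80,255,255))
for i in (h0,g):
    n,l,s,ce=cv2.connectedComponentsWithStats(f(i));print([(s[k][4],ce[k].round(1).tolist()) for k in range(1,n) if s[k][4]>20])
t0=cv2.imread("pics/top0.png").astype(int);t1=cv2.imread("pics/end_top.png").astype(int)
print("beaker diff",abs(t0-t1)[203:230,272:298].mean(),"tape",abs(t0-t1)[170:200,280:310].mean())
E
```

```text
[(np.int32(288), [482.3, 112.0]), (np.int32(177), [419.2, 203.6]), (np.int32(35), [314.7, 206.7])]
[(np.int32(288), [482.3, 112.0]), (np.int32(118), [421.3, 202.8]), (np.int32(86), [316.0, 208.2])]
beaker diff 7.335232668566002 tape 12.327037037037037
```

```bash
python3 -c "
from station import bot
print(bot.hand_in())"
```

```text
the job is handed in; nothing more can be done
None
```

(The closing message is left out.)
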